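# Press the rocker of the candy dispenser to let the large candy out

### The arm

A 7-joint arm with a two-finger parallel gripper is mounted at the origin on the work surface. World frame = base frame: x ahead of the robot, y to its left, z up, the work surface at z = 0. Lengths are in mm, angles in rad, forces in N, time in s.
With the tool pointing down it reaches from about 350 to 900 mm from the base axis. Payload 7.2 kg.
Tool frame: the origin (TCP) lies midway between the tips of the shut fingers; the grasp point (between the pads) lies 19 mm behind it; z points along the fingers, y is the line along which they close (so a half turn about z gives the same grasp; the last joint's range is limited). The gripper opens to 85 mm and grips with 20 to 120 N. Pads are 22 mm wide; open, the fingers measure 114 mm over their backs; the gripper's body (76 mm by 85 mm) begins 54 mm behind the grasp point. The pads swing forward as they close: fully open they stand 13 mm farther back than shut.
Start: joints at [1.153, 0.411, -0.013, 1.596, 0.006, 1.134, -0.082], TCP at [214.182, -587.158, 231.297] pointing down, gripper open.
Joint ranges: [-2.95, 2.95], [-0.29, 1.99], [-1.47, 1.44], [0.14, 2.54], [-1.03, 4.17], [0.13, 1.85], [-2.86, 2.86]. Speed limits (rad/s): [2.39, 2.39, 3.01, 3.01, 3.14, 3.14, 3.14].

### API

Orientations are given as a unit quaternion [x, y, z, w].
In Python, from plant import r gives the robot as it stands.
- The arm moves only by the tool shift_gripper, called as name(argument=value, ...), one argument or row to a line, values as JSON. Schema: {"type":"object","properties":{"steps":{"type":"object","properties":{"deltas":{"type":"array","items":{"type":"array","items":{"type":"number"},"minItems":7,"maxItems":7},"minItems":1,"maxItems":12}},"additionalProperties":false,"required":["deltas"]},"squeeze":{"type":"number"},"only":{"type":"string"},"quiet":{"type":"boolean"},"lines":{"type":"string"}},"required":["steps"],"additionalProperties":false}. steps is an object whose key "deltas" holds a list of rows, 1 to 12 of them, each of 7 numbers: dx, dy, dz in mm, then a rotation vector rx, ry, rz in rad, then the finger opening in mm; each row shifts and turns the commanded pose from where the row before left it, along the tool's axes as they then stand; what a row does not reach is not made up. A row lasts 1/12 s, in which the tool goes at most 41.7 mm and 0.125 rad, less where a joint would pass 70% of its speed; a pose out of reach is approached as far as the arm can. The fingers move at their own pace and stop on an object; squeeze is the grip in N (left out, the last holds). Time passes only in rows, so rows that do not move let the fingers close. The tool returns the time, the measured TCP pose, the force, the opening and the grip force at its end. only (a regular expression) keeps the lines of the reply that match it, lines (a string "A,B") keeps lines A to B, and quiet returns only ok. Input that does not fit is refused with a message, and nothing moves.
- r.sense(): the state, without advancing time (a new reading comes with each control period).
- r.snapshot(name): name is "scene" or "top" or "wrist"; returns a dict with "pixels" (420x560x3 uint8, red, green, blue), "fx", "fy", "cx", "cy" (pixels), "rvec" (rotation vector, rad) and "tvec" (3), from world to camera coordinates, as OpenCV has them. Camera axes: x right, y down, z forward; pixel columns grow to the right and rows downward; lengths in mm; the calibration is good to about 2 mm. The wrist camera is an equidistant fisheye: a pixel r from the principal point sees the ray r / f radians off the axis. A picture is of the moment at which its call begins. There is no depth.
- r.finish_job(): hands the job in; it is judged then, once.
The state is a dict: "time": time; "joints": joint angles; "qvel": joint speeds; "tau": joint torques, N m; "eef_pos": TCP position; "eef_rot": TCP orientation; "force": force on the tool from outside, world axes, zero at the start; "torque": the same for the moment, N m; "width": finger opening in mm; "grasp_force": force on a finger pad.
Only numpy, scipy, OpenCV 4.12 (cv2) and the standard library are available. Lean on these libraries where they do the work, as an engineer would, in place of code of your own. Each camera call takes 0.05 s, during which the arm holds its last target. There are 200 camera calls.

### The job

Of the two candy dispensers on the cart, use the one holding the larger candy: with the fingertips press its lever's paddle down gently so that the gate at the other end lifts, keep it down until the candy has rolled into the pickup pocket below the gate, then let the lever up so that the gate is shut again. Do not touch the candies or pick anything up, leave the other dispenser's lever alone, and do not disturb the jars, mug, lid, spoon and saucer.

Things in the scene. Friction and masses are not known exactly. Their poses are not given: they have to be found in the camera images.
- large_dispenser: White fixed candy dispenser with clear walls, holding one large candy. Origin: on the table under the lever's pivot, z up. The lever lies along own y, 105 mm up: gate blade at -y end, press paddle at +y end, pivot axis along own x at y = 0 between cheeks 116 mm tall (highest part). Loose things up to 85 mm tall stand 60 to 130 mm from the pivot on both sides of the paddle arm.
- large_paddle (a point): Centre of the paddle's top face on the large dispenser's lever: plain aluminium plate 32 (own x) x 40 (own y) x 6 mm, level, 108 mm above the table at rest. 88 mm from the pivot axis, which is 3 mm below the top face. Moves and tilts with the lever: sinks about 42 mm and shifts 9 mm towards the pivot at full press.
- large_rocker (a joint): Angle of the large dispenser's lever, rad: 0 = level, gate shut (rest); grows as the paddle goes down; stop at 0.5. A spring shuts it on release; at the paddle it takes about 3 N to start, 5 N at full press. The large candy can roll under the gate from about 0.37.
- large_gate (a point): Middle of the lower edge of the large dispenser's gate blade (36 mm wide, 49 mm tall), 6 mm above the chute floor when shut. The chute, 41 mm wide inside, walls 22 mm high, runs along the dispenser's x at y = -90 mm, sloping 12 degrees down to -x; floor 50 mm above the table at the gate (x = 0). Pickup pocket: from the gate to the end wall at x = -108 mm.
- large_candy: Round hard brown candy ball, 32 mm in diameter, origin at its centre; starts resting against the uphill (+x) side of the large dispenser's gate. Needs about half a second to roll into the pocket once the gate is up.
- small_dispenser: White fixed candy dispenser with clear walls, holding one small candy. Origin: on the table under the lever's pivot, z up. The lever lies along own y, 105 mm up: gate blade at -y end, press paddle at +y end, pivot axis along own x at y = 0 between cheeks 116 mm tall (highest part). Loose things up to 85 mm tall stand 60 to 130 mm from the pivot on both sides of the paddle arm.
- small_paddle (a point): Centre of the paddle's top face on the small dispenser's lever: plain aluminium plate 32 (own x) x 40 (own y) x 6 mm, level, 108 mm above the table at rest. 88 mm from the pivot axis, which is 3 mm below the top face. Moves and tilts with the lever: sinks about 42 mm and shifts 9 mm towards the pivot at full press.
- small_rocker (a joint): Angle of the small dispenser's lever, rad: 0 = level, gate shut (rest); grows as the paddle goes down; stop at 0.5. A spring shuts it on release; at the paddle it takes about 3 N to start, 5 N at full press. The small candy can roll under the gate from about 0.2.
- small_gate (a point): Middle of the lower edge of the small dispenser's gate blade (36 mm wide, 49 mm tall), 6 mm above the chute floor when shut. The chute, 41 mm wide inside, walls 22 mm high, runs along the dispenser's x at y = -90 mm, sloping 12 degrees down to -x; floor 50 mm above the table at the gate (x = 0). Pickup pocket: from the gate to the end wall at x = -108 mm.
- small_candy: Round hard brown candy ball, 22 mm in diameter, origin at its centre; starts resting against the uphill (+x) side of the small dispenser's gate. Needs about half a second to roll into the pocket once the gate is up.
- jar_a: Closed glass jar with a steel cap, 52 mm across, 85 mm tall; bystander beside the large dispenser's paddle. Origin under its centre.
- jar_b: Closed glass jar with a steel cap, 52 mm across, 85 mm tall; bystander beside the small dispenser's paddle. Origin under its centre.
- mug: White ceramic mug, 64 mm across, 80 mm tall, bystander in front of the large dispenser's lever. Origin under its centre.
- green_lid: Flat green silicone lid with a knob, 84 mm across, 20 mm tall, bystander in front of the small dispenser's lever. Origin under its centre.
- spoon: Steel spoon, 170 mm long, lying left of the dispensers, roughly along x; bystander.
- saucer: White saucer, 130 mm across, 18 mm tall, right of the dispensers; bystander. Origin under its centre.

How it is judged:
By the outcome, as a careful person would: the job done as asked, in the order asked, and still so for the second after the job is handed in, with the robot touching nothing.
It also fails if it takes over 38 s, if anything falls off the work surface, if the arm or the gripper's body presses on something with over 40 N, if the wrist force passes 120 N, or if a joint passes its speed limit or range.

## Working session

There is one attempt and no reset: what is moved stays moved. The work goes in short steps, Python scripts to look and compute and a tool call to move; the robot and the scene stay as the last step left them, time stands still between calls to the robot, and variables do not carry over. Pictures are saved under pics/ and viewed, at most 10 in all, crops included, and the job is handed in when it is done.

```bash
ls; mkdir -p pics
```

Run:
```python
from plant import r
import cv2,json
s=r.sense();print(s['time'],s['eef_pos'],s['eef_rot'],s['width'],s['force'])
for n in('scene','top'):
    d=r.snapshot(n);cv2.imwrite(f'pics/{n}1.png',d['pixels'][:,:,::-1])
    print(n,[d[k] for k in('fx','fy','cx','cy','rvec','tvec')])
```

```text
pics
plant.py
0.0 [ 213.94537193 -586.68699402  230.41966115] [ 9.84747112e-01  1.73989657e-01 -2.13659746e-04 -8.23556513e-04] 85.4689579338639 [-0.13913291 -0.77493378 -0.04561849]
scene [448.6683373775778, 448.6683373775778, 280.88374664964226, 207.39020010383825, array([ 0.99306186,  2.34209786, -1.15209729]), array([ 384.62274329, -130.68614731, 1497.08551286])]
top [489.0963483741246, 489.0963483741246, 277.23075053306485, 212.09989015294522, array([ 2.14402038, -2.14539415,  0.10268247]), array([   5.7353834 ,  520.79030285, 1253.38060599])]
```

View pics/scene1.png

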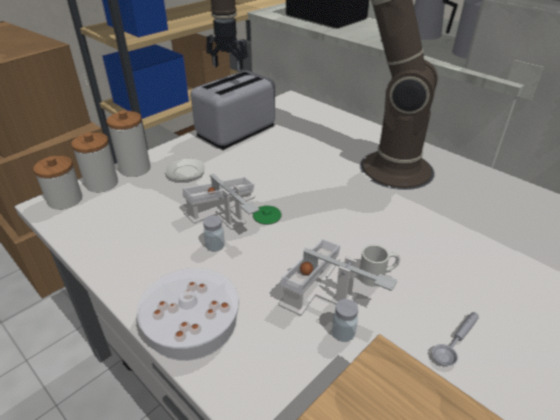

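View pics/top1.png

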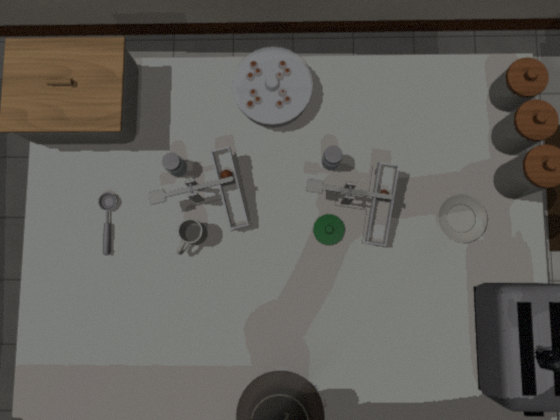

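The large dispenser is the left one in the top view: its candy is at about (227,174) and its paddle at about (157,196). The jar is at (175,163) and the mug at (191,232). I'll zoom in to get accurate pixel positions.

Run:
```python
import cv2
a=cv2.imread('pics/top1.png')[140:260,140:260];b=cv2.imread('pics/scene1.png')[225:345,270:410]
a=cv2.resize(a,None,fx=4,fy=4,interpolation=2);b=cv2.resize(b,None,fx=2.25*1,fy=4,interpolation=2)
cv2.imwrite('pics/crop.png',cv2.hconcat([a,b]))
```

```text
(no output)
```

View pics/crop.png

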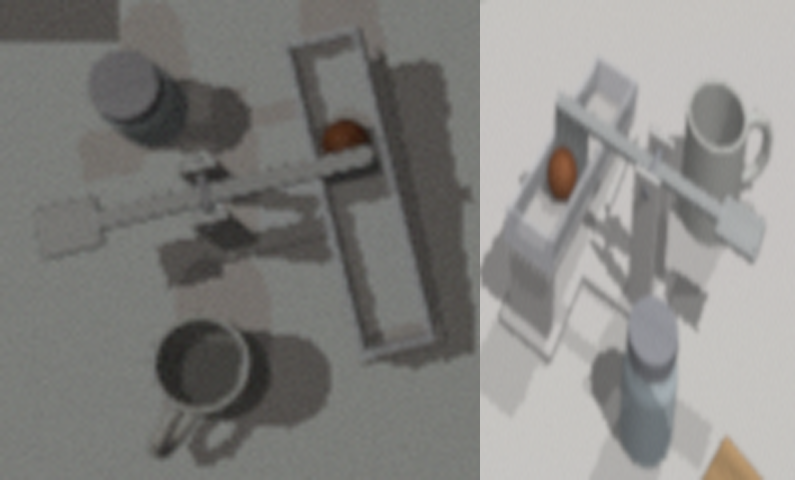

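In the crop, the paddle's centre is at about (70,226), which is (157.2,196.1) in the top view. In the scene view it is at about (386,282.5). The pivot is at about (191.5,187) in the top view.

Create h.py:
```python
from plant import r
import numpy as np,cv2
from scipy.spatial.transform import Rotation as R
def ray(d,u,v):
    M=R.from_rotvec(d['rvec']).as_matrix();c=-M.T@d['tvec']
    return c,M.T@np.array([(u-d['cx'])/d['fx'],(v-d['cy'])/d['fy'],1])
def atz(d,u,v,z):
    c,k=ray(d,u,v);return c+k*(z-c[2])/k[2]
def tool(dw): # world mm -> tool axes
    return R.from_quat(r.sense()['eef_rot']).inv().apply(dw)
```

Run:
```python
from h import *
np.set_printoptions(precision=1,suppress=True)
t=r.snapshot('top');s=r.snapshot('scene')
p=atz(t,157.2,196.1,108);print('paddle',p,atz(s,386,282.5,108))
for n,u,v,z in[('pivot',191.5,187.1,108),('armend',231,178.5,108),('jar',171,161,85),('mug',190.5,231,80),('chuteTL',213,151,70),('chuteBL',231.5,229.5,50)]: print(n,atz(t,u,v,z))
q=r.sense();print(q['eef_pos'],R.from_quat(q['eef_rot']).as_matrix())
```

```text
paddle [552.4 303.5 108. ] [555.8 308.9 108. ]
pivot [574.9 217.8 108. ]
armend [596.3 119.  108. ]
jar [647.2 277.   85. ]
mug [467.2 223.6  80. ]
chuteTL [676.6 171.6  70. ]
chuteBL [473.5 123.2  50. ]
[ 214.1 -586.9  230.8] [[ 0.9  0.3 -0. ]
 [ 0.3 -0.9  0. ]
 [-0.  -0.  -1. ]]
```

The paddle is at about (553,305), and the dispenser is yawed about +14.7°. An arc about the base at constant tool-frame velocity fits the transit. I'll raise first and close the fingers on the way.

shift_gripper(
  steps={"deltas": [[0,0,-35,0,0,0,0],[0,0,-35,0,0,0,0],[0,0,-35,0,0,0,0],[15,0,0,0,0,-0.024,0],[30,0,0,0,0,-0.048,0],[36,0,0,0,0,-0.058,0],[36,0,0,0,0,-0.058,0],[36,0,0,0,0,-0.058,0]]},
  squeeze=20,
)

```text
time: 0.87
eef_pos: [353.2, -520.5, 335.9]
eef_rot: [0.956, 0.295, 0.0, -0.0]
force: [0.6, -0.7, -0.2]
width: -0.1
grasp_force: 0.0
```

```bash
python3 -c "
from plant import r;print(r.sense()['joints'])"
```

```text
[ 0.97441902  0.35932456 -0.1075554   1.42837537  0.03853231  1.35603778
 -0.10722083]
```

shift_gripper(
  steps={"deltas": [[36,0,0,0,0,-0.058,0],[36,0,0,0,0,-0.058,0],[36,0,0,0,0,-0.058,0],[36,0,0,0,0,-0.058,0],[36,0,0,0,0,-0.058,0],[36,0,0,0,0,-0.058,0],[36,0,0,0,0,-0.058,0],[36,0,0,0,0,-0.058,0],[36,0,0,0,0,-0.058,0],[36,0,0,0,0,-0.058,0],[36,0,0,0,0,-0.058,0],[36,0,0,0,0,-0.058,0]]},
)

```text
time: 1.87
eef_pos: [610.8, -184.0, 335.8]
eef_rot: [0.798, 0.603, -0.0, -0.0]
force: [0.9, -0.1, -0.4]
width: -0.2
grasp_force: 0.0
```

shift_gripper(
  steps={"deltas": [[36,0,0,0,0,-0.058,0],[36,0,0,0,0,-0.058,0],[36,0,0,0,0,-0.058,0],[36,0,0,0,0,-0.058,0],[36,0,0,0,0,-0.058,0],[36,0,0,0,0,-0.058,0],[36,0,0,0,0,-0.058,0],[36,0,0,0,0,-0.058,0],[36,0,0,0,0,-0.058,0],[30,0,0,0,0,-0.05,0],[15,0,0,0,0,-0.02,0],[0,0,0,0,0,0,0]]},
)

```text
time: 2.87
eef_pos: [611.7, 182.7, 336.2]
eef_rot: [0.585, 0.811, 0.001, -0.001]
force: [-0.9, 0.2, -0.5]
width: -0.3
grasp_force: 0.0
```

Create g.py:
```python
from h import *
import sys
x,y=map(float,sys.argv[1:3]);q=r.sense();Q=R.from_quat(q['eef_rot'])
ty=Q.apply([0,1,0]);print('pos',q['eef_pos'],'tool delta',tool([x-q['eef_pos'][0],y-q['eef_pos'][1],0]),'yaw err',14.7-np.degrees(np.arctan2(ty[1],ty[0])),'z',Q.apply([0,0,1]))
```

```bash
python3 g.py 552.5 307
```

```text
pos [611.74406914 182.66920734 336.21745985] tool delta [136.66186596 -17.07185496   0.30313901] yaw err -3.6574588663416314 z [-8.19923986e-04  2.04746846e-03 -9.99997568e-01]
```

shift_gripper(
  steps={"deltas": [[35,-4,0,0,0,0,0],[35,-4,0,0,0,0,0],[35,-4,0,0,0,0,0],[32,-5,0,0,0,0,0],[0,0,35,0,0,0.064,0],[0,0,40,0,0,0,0],[0,0,40,0,0,0,0],[0,0,40,0,0,0,0],[0,0,0,0,0,0,0]]},
)

```text
time: 3.62
eef_pos: [552.8, 297.9, 173.0]
eef_rot: [0.615, 0.789, -0.006, -0.002]
force: [-0.8, -0.7, -0.8]
width: -0.0
grasp_force: 0.0
```

```bash
python3 g.py 552.5 307
```

Run:
```python
from h import *
t=r.snapshot('top')['pixels'][140:260,130:230];s=r.snapshot('scene')['pixels'][205:325,320:420]
w=r.snapshot('wrist');w=cv2.resize(w['pixels'],(0,0),fx=.6,fy=.6)
a=cv2.hconcat([cv2.resize(i,(400,480),interpolation=2) for i in(t,s)])
cv2.imwrite('pics/c2.png',a[:,:,::-1]);cv2.imwrite('pics/w2.png',w[:,:,::-1])
```

```text
pos [552.79086086 297.86278081 173.01143855] tool delta [ 8.93215712  1.94564076 -0.06652582] yaw err 0.5877498864969333 z [-0.0102346  -0.00760654 -0.99991869]
```

View pics/c2.png

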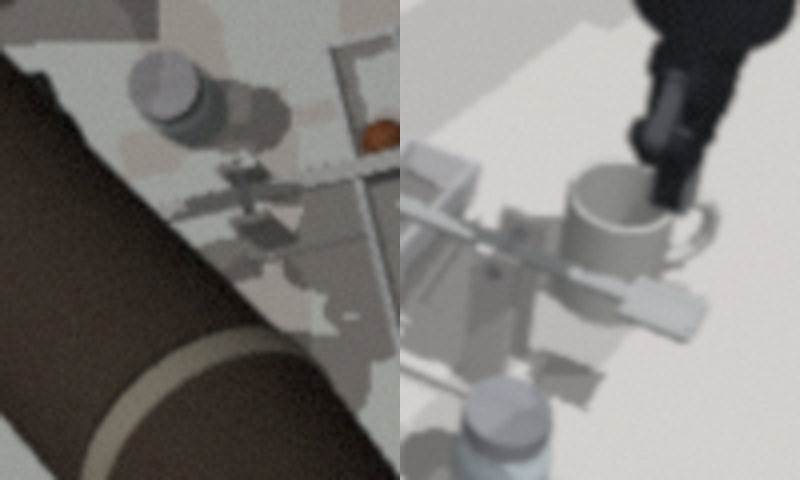

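View pics/w2.png

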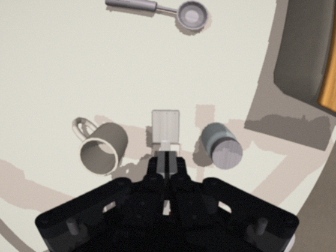

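The arm hides the paddle in the top view. The wrist view shows the paddle centred at about (166,127), which is (276.5,211.5) at full size, ahead of the closed tips. The jar and mug are well to either side. I'll cross-check its position with the wrist camera and redo the scene view.

Run:
```python
from h import *
w=r.snapshot('wrist');s=r.snapshot('scene')
M=R.from_rotvec(w['rvec']).as_matrix();c=-M.T@w['tvec']
def fe(u,v,z=108):
    x,y=(u-w['cx'])/w['fx'],(v-w['cy'])/w['fy'];a=np.hypot(x,y)
    k=M.T@np.array([x/a*np.sin(a),y/a*np.sin(a),np.cos(a)]);return c+k*(z-c[2])/k[2]
print('cam',c)
for u,v in[(152,110),(180,110),(180,145),(152,145),(166,127.5)]: print(fe(u/.6,v/.6))
print(atz(s,385,282,108))
q=r.sense();X=R.from_rotvec(s['rvec']).apply(q['eef_pos'])+s['tvec'];print('tcp in scene',X[:2]/X[2]*s['fx']+[s['cx'],s['cy']])
```

```text
cam [537.58414218 375.24045129 324.91628852]
[533.66244131 324.61005625 108.        ]
[564.60103795 332.42097026 108.        ]
[576.03161424 290.87639633 108.        ]
[543.2925389  282.61126373 108.        ]
[554.24782419 308.23477929 108.        ]
[556.10092922 306.63392935 108.        ]
tcp in scene [388.9034312  255.06662551]
```

The three views agree on a paddle centre of about (554.5,307). I'll move over it and come down to just above.

shift_gripper(
  steps={"deltas": [[9.5,3.7,0,0,0,0,0],[0,0,25,0,0,0,0],[0,0,20,0,0,0,0],[0,0,8,0,0,0,0],[0,0,0,0,0,0,0],[0,0,0,0,0,0,0]]},
)

```text
time: 4.37
eef_pos: [556.9, 313.7, 129.4]
eef_rot: [0.614, 0.789, 0.001, 0.0]
force: [0.0, -0.4, -0.2]
width: 0.0
grasp_force: 0.0
```

```bash
python3 g.py 554.5 308
```

```text
pos [556.92895636 313.72412037 129.3541601 ] tool delta [-4.94844709 -3.76539779 -0.00581322] yaw err 0.4248932739163678 z [ 7.81419525e-04  6.83979525e-04 -9.99999461e-01]
```

shift_gripper(
  steps={"deltas": [[-5,-3.7,5,0,0,0,0],[0,0,8,0,0,0,0],[0,0,4,0,0,0,0],[0,0,4,0,0,0,0],[0,0,4,0,0,0,0],[0,0,4,0,0,0,0],[0,0,0,0,0,0,0]]},
)

```text
time: 4.95
eef_pos: [554.4, 306.8, 98.7]
eef_rot: [0.614, 0.789, -0.0, 0.0]
force: [0.2, -2.4, 4.3]
width: 0.4
grasp_force: 1.7
```

```bash
python3 g.py 554.5 308;python3 - <<'E'
from h import *
s=r.snapshot('scene')['pixels'][205:325,270:420]
cv2.imwrite('pics/c3.png',cv2.resize(s,(600,480),interpolation=2)[:,:,::-1])
E
```

```text
pos [554.35193605 306.81780271  98.69019891] tool delta [ 1.10935758e+00  4.34555651e-01 -7.11928944e-04] yaw err 0.4476371000057995 z [-6.30366193e-05 -5.94313235e-04 -9.99999821e-01]
```

View pics/c3.png

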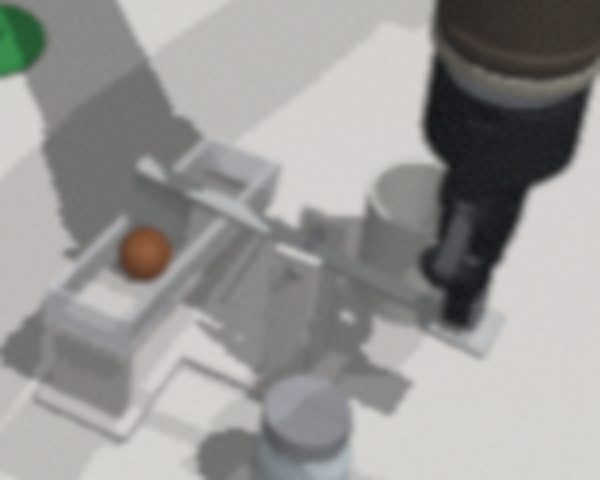

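The tips rest on the inner half of the paddle, the gate has started to lift, and the contact force is 4 N. I'll keep pressing and then hold.

shift_gripper(
  steps={"deltas": [[0,0,5,0,0,0,0],[0,0,5,0,0,0,0],[0,0,5,0,0,0,0],[0,0,5,0,0,0,0],[0,0,4,0,0,0,0],[0,0,3,0,0,0,0],[0,0,0,0,0,0,0],[0,0,0,0,0,0,0],[0,0,0,0,0,0,0],[0,0,0,0,0,0,0],[0,0,0,0,0,0,0],[0,0,0,0,0,0,0]]},
)

```text
time: 6.0
eef_pos: [554.2, 307.8, 72.5]
eef_rot: [0.614, 0.79, 0.0, -0.0]
force: [1.3, 1.6, 4.8]
width: -0.2
grasp_force: 2.2
```

```bash
python3 - <<'E'
from h import *
s=r.snapshot('scene')['pixels'][205:325,270:420]
cv2.imwrite('pics/c4.png',cv2.resize(s,(600,480),interpolation=2)[:,:,::-1])
E
```

```text
(no output)
```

View pics/c4.png

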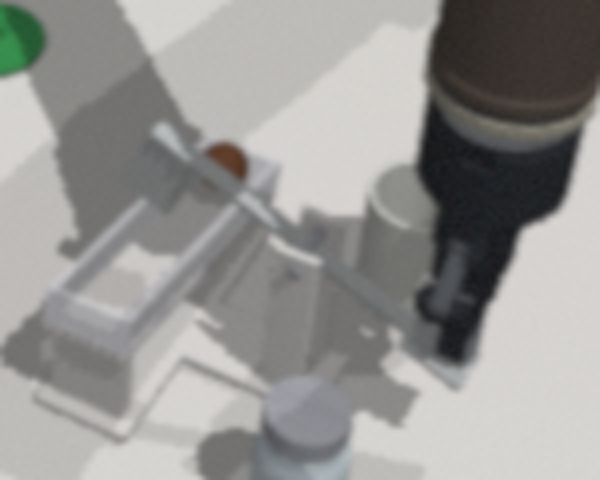

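The gate is up and the candy is at about (225,165) in the crop, at the far end of the pocket. I'll hold briefly and then let the lever up slowly.

shift_gripper(
  steps={"deltas": [[0,0,0,0,0,0,0],[0,0,0,0,0,0,0],[0,0,0,0,0,0,0],[0,0,0,0,0,0,0],[0,0,-5,0,0,0,0],[0,0,-5,0,0,0,0],[0,0,-5,0,0,0,0],[0,0,-5,0,0,0,0],[0,0,-5,0,0,0,0],[0,0,-5,0,0,0,0],[0,0,-5,0,0,0,0],[0,0,-5,0,0,0,0]]},
)

```text
time: 7.05
eef_pos: [554.3, 306.0, 112.4]
eef_rot: [0.614, 0.789, -0.001, 0.0]
force: [-0.1, -0.2, -0.1]
width: 0.3
grasp_force: 0.0
```

shift_gripper(
  steps={"deltas": [[0,0,-10,0,0,0,0],[0,0,-25,0,0,0,0],[0,0,-30,0,0,0,0],[0,0,-30,0,0,0,0],[0,0,0,0,0,0,0],[0,0,0,0,0,0,0],[0,0,0,0,0,0,0]]},
)

```text
time: 7.63
eef_pos: [554.2, 306.2, 207.0]
eef_rot: [0.614, 0.789, -0.001, 0.0]
force: [0.2, 1.0, -0.8]
width: 0.2
grasp_force: 0.0
```

```bash
python3 - <<'E'
from h import *
s=r.snapshot('scene')['pixels'][205:325,270:420]
cv2.imwrite('pics/c5.png',cv2.resize(s,(600,480),interpolation=2)[:,:,::-1])
E
```

```text
(no output)
```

View pics/c5.png

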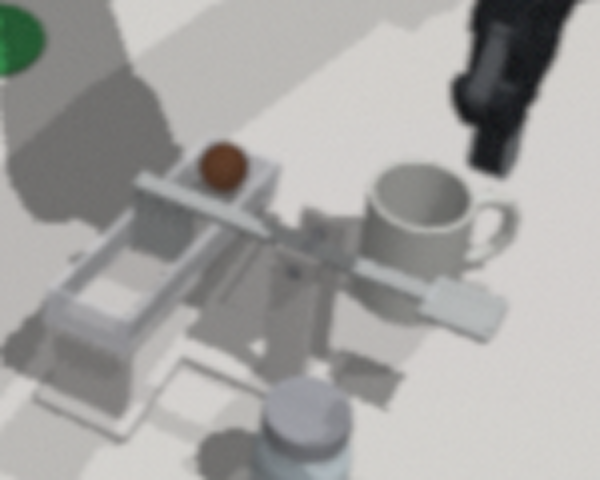

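The lever is level again with the gate shut, and the candy is in the pocket at about (223,167). The mug and jar haven't moved, and the gripper is clear.

```bash
python3 -c "
from plant import r;print(r.finish_job())"
```

```text
the job is handed in; nothing more can be done
None
```

The large candy is in its dispenser's pickup pocket, the gate is shut again, and I handed the job in at about 7.7 s; contact force readings stayed around 5 N, and I moved nothing else.

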